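# Brake the painting carriage, clamp the doll blank, release the brake

### The job

The doll-painting carriage rolls freely on its rail. Push its red brake lever down, firmly but with no more than about 15 N, until the brake holds by itself; with the carriage braked, push the blue sliding tail along until its sprung brass centre is pressed gently a few millimetres in against the end of the wooden blank; then flick the lever all the way up again so that the carriage is free. Let the carriage stay where it stands and do not disturb the things lying around it.

Things in the scene. Friction and masses are not known exactly. Their poses are not given: they have to be found in the camera images.
- carriage_mark (a point): Centre of the top of the green carriage plate (130 x 250 x 14 mm; top 56 mm above the table). It rolls along its own y on two steel rods. Axes: y along the rail, towards the end block that holds the blank; x across, away from the robot; z up; all offsets below are in this frame. Free, it rolls at about 1 N; it must stay within 20 mm of where it stood.
- carriage (a joint): Position of the carriage along its rail, m, 0 at mid rail, end stops at -0.09 and 0.09.
- lever_pivot (a point): Hinge axis of the red brake lever, at the carriage's robot-side edge, at (-75, 0, +6) mm from carriage_mark. The axis runs along the rail (y). The lever points towards the robot (-x).
- lever_pad (a point): Centre of the top of the lever's end paddle (36 mm along the lever, 26 mm across, 10 mm thick): 100 mm from the pivot along the lever and 17 mm above the line through the pivot. The paddle can be pinched from above by its sides, across the 26 mm; beneath it is open table. The frame turns with the lever: its -x axis points out along the lever.
- lever (a joint): Lever angle, rad: 0 fully up (lever 0.9 rad above level, a stop), growing as it is pushed down; level at 0.9; end 1.15. A stiff hinge (0.6 N m, about 6 N at the paddle) keeps it where it is left. The brake bites somewhere between 0.50 and 0.90 rad: the strip under the shoe is packed up differently each time, so the angle does not tell whether the brake holds.
- shoe: Sprung (30 N/mm) rubber brake shoe, 16 mm ball, under the lever 24 mm from the pivot; origin at its centre. It presses on the steel strip beside the rail; nothing else touches it. 12 to 15 N straight down on the paddle makes the brake hold by itself after letting go; much less may not hold, over about 18 N crushes the shoe. On the shoe itself: holds over 15 N, crushed over 70 N.
- tail_grip (a point): Centre of the yellow upright plate on top of the blue sliding tail: 40 mm (x) by 12 mm thick (y) by 44 mm high (it spans 22 mm above and below this point). This point is 82 mm above the carriage plate's top; the blue block beneath is 50 x 30 mm and its top is 63 mm above the carriage plate. Free space behind it (-y).
- tail (a joint): Travel of the tail along the carriage's +y, towards the blank, m (0 to 0.06). A stiff slide: 5 N moves it, and it stays where it is left.
- centre_tip (a point): Tip of the brass centre ahead of the tail; it is 40 mm ahead (+y) of tail_grip when unloaded, and springs back up to 11 mm at 2 N/mm.
- blank_end (a point): Centre of the near (-y) end face of the wooden blank, 44 mm in diameter, 105 mm long, lying along y and held by the green end block. The tip meets it when the tail has moved 35 mm in all.
- centre: The brass centre with its spring; origin at 40 mm behind its unloaded tip. It is pressed home with 2 to 15 N against the blank (4 to 6 N, 2 to 3 mm of spring, is right); over 15 N dents the wood. Pushing the tail then takes the 5 N of its slide and the spring force together.
- doll: Finished doll, bystander, 44 mm wide, 140 mm tall, loose; origin under its foot.
- jar: Paint jar, bystander, 56 mm wide, 70 mm tall, loose; origin under it.
- gouge: Gouge with wooden handle, bystander, 240 mm long, lying beyond the rail, loose.
- handle_blank: Square wooden blank, bystander, 30 x 100 x 30 mm, lying beyond the rail, loose; origin under it.

How it is judged:
By the outcome, as a careful person would: the job done as asked, in the order asked, and still so for the second after the job is handed in, with the robot touching nothing.
It also fails if it takes over 72 s, if anything falls off the work surface, if the arm or the gripper's body presses on something with over 40 N, if the wrist force passes 120 N, or if a joint passes its speed limit or range.

### The arm

A 7-joint arm with a two-finger parallel gripper is mounted at the origin on the work surface. World frame = base frame: x ahead of the robot, y to its left, z up, the work surface at z = 0. Lengths are in m, angles in rad, forces in N, time in s.
With the tool pointing down it reaches from about 0.425 to 0.925 m from the base axis. Payload 6.8 kg.
Tool frame: the origin (TCP) lies between the finger pads; the fingertips stand 17 mm ahead of it and the grasp point (between the pads) lies 2 mm behind it; z points along the fingers, y is the direction in which the jaws open and shut (so a half turn about z gives the same grasp; the last joint's range is limited). The gripper opens to 85 mm and grips with 20 to 120 N. Pads are 22 mm wide; open, the fingers measure 114 mm over their backs; the gripper's body (76 mm by 85 mm) begins 54 mm behind the grasp point. The pads swing forward as they close: fully open they stand 13 mm farther back than shut.
Start: joints at [-1.412, 0.477, 0.022, 1.555, -0.011, 1.109, -0.083], TCP at [0.178, 0.651, 0.21] pointing down, gripper open.
Joint ranges: [-2.96, 2.96], [-0.34, 2.1], [-1.41, 1.46], [0.24, 2.44], [-1.37, 4.51], [0.17, 1.92], [-2.96, 2.96]. Speed limits (rad/s): [2.39, 2.39, 3.14, 3.14, 3.14, 3.14, 3.14].

### API

Orientations are given as a unit quaternion [w, x, y, z].
In Python, from station import bot gives the robot as it stands. The module is installed in compiled form; this text tells all that it offers.
- The arm moves only by the tool carry_out, never from a script. Its argument "moves" is a list of rows, each a list of 3 entries, a list of its own where there are three numbers: the turn, a rotation vector about the tool's x, y, z in degrees, then the shift along the tool's x, y, z in cm, then the finger opening in cm, from 0 to 8.54. A call has 1 to 5 rows; each row is the pose to reach, as a shift and turn from the pose commanded when the call began, along the tool's axes at that moment; what a row does not reach only later rows make up. A row lasts 1/8 s, in which the tool goes at most 62.5 mm and 10.7 degrees, less where a joint would pass 70% of its speed; a pose out of reach is approached as far as the arm can. A call with a gripper value outside its range is refused whole. The fingers move at their own pace and stop on an object; "newtons" is the grip in N (left out, the last holds). Time passes only in rows, so rows that repeat a pose let the fingers close. It gives the time, the measured TCP pose, the force and the opening at its end, in the units of the state.
- bot.get_obs(): the state, without advancing time (a new reading comes with each control period).
- bot.read_camera(name): name is "scene" or "top"; returns the picture (480x640x3 uint8, red, green, blue); there is no depth.
- bot.camera_info(name): a dict with "vertical_fov" (degrees; the focal length in pixels is half the picture's height over the tangent of half this angle, whatever the lens; pixels are square), "cx", "cy" (the principal point, pixels), "k1" (the pictures are not rectified: a ray, as slopes to the right and down, at radius r is drawn at 1 + k1 r^2 times it, then the intrinsics apply), "position" and "attitude" of the camera in the world. Camera axes: x right, y up, looking along -z (the intrinsics and any distortion apply to the point x, -y, -z); pixel columns grow to the right and rows downward; lengths in m; the calibration is good to about 2 mm. A picture is of the moment at which its call begins. camera_info takes no time and is no camera call.
- bot.hand_in(): hands the job in, once; it reports no verdict.
Trained networks look in the newest picture that a camera, given by its name, has taken for a name from the list of things; names that differ only in an ending like _2 or _b are one class to them, and where a whole thing is asked for, a point or a joint stands for the part that bears it (a point fixed in the world has none). Each returns a list of dicts, best first, with "score" (0 to 1); they miss things now and then, are a little off and sometimes report something else, mostly with a low value. They report only what shows in the picture. A call takes as long as a camera call.
- bot.silhouettes(label, camera): "region" (480x640 bool, what is visible of it) and "location" ([column, row] in pixels, amid what is visible of it).
The state is a dict: "t": time; "q": joint angles; "joint_vel": joint speeds; "joint_torque": joint torques, N m; "eef_pos": TCP position; "tool_rot": TCP orientation; "contact_force": force on the tool from outside, world axes, zero at the start; "torque": the same for the moment, N m; "gripper_width": opening from 0.0 (shut) to 1.0 (fully open).
Only numpy, scipy, OpenCV 4.12 (cv2) and the standard library are available. Lean on these libraries where they do the work, as an engineer would, in place of code of your own. Each camera call takes 0.05 s, during which the arm holds its last target. There are 200 camera calls.

## Working session

There is one attempt and no reset: what is moved stays moved. The work goes in short steps, Python scripts to look and compute and a tool call to move; the robot and the scene stay as the last step left them, time stands still between calls to the robot, and variables do not carry over. Pictures are saved under pics/ and viewed, about 8 in all and at most 12, crops included, and the job is handed in when it is done.

Besides the shell and the picture viewer there is one more tool, called as name(argument=value, ...), one argument or row to a line, values as JSON. carry_out: Moves the arm, as the interface text tells. Its arguments: {"type":"object","properties":{"moves":{"type":"array"},"newtons":{"type":"number"}},"required":["moves"]}

```bash
mkdir -p pics
cat > h.py <<'E'
import numpy as np, cv2
from station import bot
from scipy.spatial.transform import Rotation as R
def cam(n):
    c=bot.camera_info(n); f=240/np.tan(np.radians(c["vertical_fov"])/2)
    a=np.array(c["attitude"],float)
    M=a if a.shape==(3,3) else R.from_quat(a,scalar_first=True).as_matrix()
    return c,f,M,np.array(c["position"])
def proj(n,P):
    c,f,M,p=cam(n); v=(np.atleast_2d(P)-p)@M
    s=np.c_[v[:,0],-v[:,1]]/-v[:,2:3]; s=s*(1+c["k1"]*(s**2).sum(1,keepdims=True))
    return s*f+[c["cx"],c["cy"]]
def ray(n,uv):
    c,f,M,p=cam(n); K=np.array([[f,0,c["cx"]],[0,f,c["cy"]],[0,0,1.]])
    s=cv2.undistortPoints(np.array([[uv]],float),K,np.array([c["k1"],0,0,0.]))[0,0]
    return p, M@np.array([s[0],-s[1],-1])
def onz(n,uv,z):
    p,d=ray(n,uv); return p+d*(z-p[2])/d[2]
def save(n,name):
    im=bot.read_camera(n); cv2.imwrite("pics/"+name,im[:,:,::-1]); return im
E
python3 - <<'E'
from h import *
for n in("scene","top"):
    print(bot.camera_info(n)); save(n,n+"0.png")
    for l in("carriage_mark","lever_pad","tail_grip","blank_end","centre","doll","jar","gouge","handle_blank"):
        for d in bot.silhouettes(l,n)[:2]:print(n,l,round(d["score"],2),d["location"],d["region"].sum())
print(bot.get_obs())
E
```

```text
{'vertical_fov': 44.90599497119877, 'cx': 320.64483684838825, 'cy': 241.2681829930085, 'k1': -0.04084632459296729, 'position': array([ 1.2373712 , -0.33150251,  0.91539343]), 'attitude': array([0.8069096 , 0.31083885, 0.19046552, 0.46475691])}
scene carriage_mark 0.96 [350.0, 256.8] 8520
scene lever_pad 0.96 [330.9, 200.0] 583
scene tail_grip 0.76 [308.5, 258.1] 926
scene blank_end 0.7 [345.8, 258.5] 8432
scene blank_end 0.39 [447.0, 303.3] 1012
scene doll 0.97 [399.8, 178.1] 817
scene jar 0.73 [206.7, 242.2] 743
scene gouge 0.69 [334.3, 348.9] 1114
scene handle_blank 0.61 [444.9, 303.7] 970
{'vertical_fov': 50.26921809939877, 'cx': 330.5639635419064, 'cy': 244.13527115074015, 'k1': -0.06755164324796355, 'position': array([0.41054672, 0.00376995, 1.23161415]), 'attitude': array([ 0.71433185,  0.06240296, -0.06548293, -0.6939365 ])}
top carriage_mark 0.68 [297.4, 252.6] 6273
top lever_pad 0.77 [290.3, 296.5] 373
top tail_grip 0.82 [334.8, 253.1] 387
top blank_end 0.91 [295.3, 251.5] 6430
top centre 0.65 [321.7, 250.2] 65
top doll 0.83 [202.4, 305.5] 497
top doll 0.51 [295.4, 254.5] 6648
top jar 0.96 [392.9, 334.3] 489
top gouge 0.9 [357.8, 200.0] 473
top handle_blank 0.67 [256.1, 187.3] 550
{'t': 1.0, 'q': array([-1.41209368,  0.47700277,  0.02245463,  1.55539288, -0.0114874 ,
        1.10931512, -0.08310335]), 'joint_vel': array([-0.00031421,  0.00093014, -0.0002027 , -0.00020803, -0.00126124,
       -0.00026586,  0.0014142 ]), 'joint_torque': array([-3.38828681e-05, -5.96324086e+01,  1.60641141e+00, -2.81552750e+01,
        1.25519332e-02,  1.36257811e-03,  1.61179025e-05]), 'eef_pos': array([0.17799773, 0.65112619, 0.20951013]), 'tool_rot': array([1.17100513e-05, 1.33039361e-01, 9.91110755e-01, 4.98289432e-06]), 'contact_force': array([ 0.92202564,  0.09449609, -0.51035506]), 'torque': array([ 0.04573157, -0.00371224, -0.01768788]), 'gripper_width': 0.9984576476208648}
```

View pics/scene0.png

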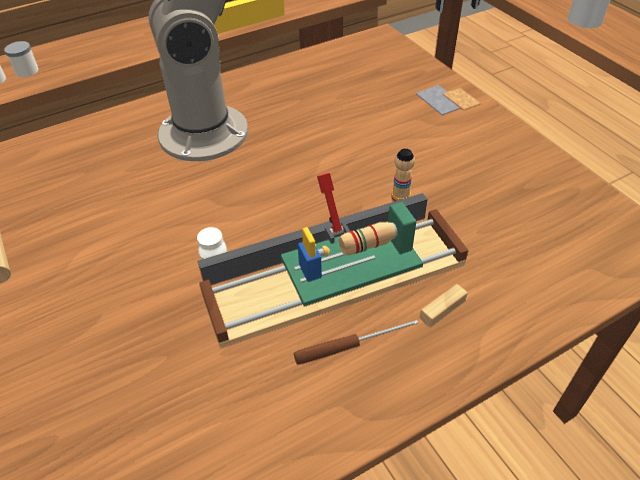

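View pics/top0.png

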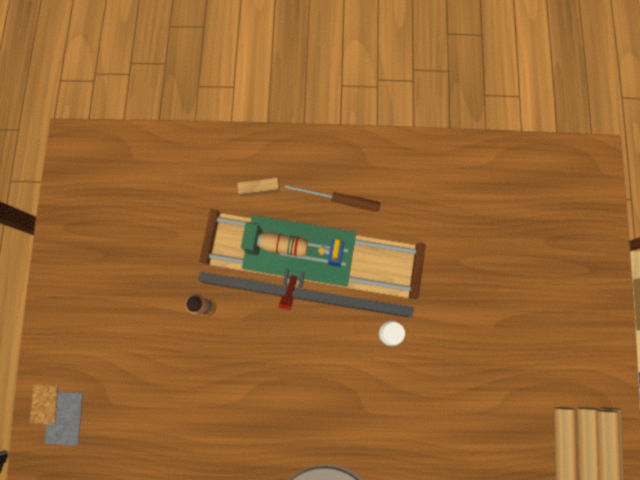

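```bash
cat > fit.py <<'E'
from h import *
from scipy.optimize import least_squares
def frame(m,yaw,o): # m: mark xy
    c,s=np.cos(yaw),np.sin(yaw); o=np.atleast_2d(o)
    return np.c_[m[0]+c*o[:,0]-s*o[:,1], m[1]+s*o[:,0]+c*o[:,1], .056+o[:,2]]
E
python3 - <<'E'
from fit import *
im=bot.read_camera("top"); hsv=cv2.cvtColor(im,cv2.COLOR_RGB2HSV)
g=(cv2.inRange(hsv,(60,80,20),(95,255,160))>0).astype(np.uint8)
n,l,st,_=cv2.connectedComponentsWithStats(g); k=1+st[1:,4].argmax(); m=(l==k)
v,u=np.nonzero(m); P=np.array([onz("top",(a,b),.056)[:2] for a,b in zip(u,v)])
r=cv2.minAreaRect((P*1000).astype(np.float32)); print(m.sum(),r); print(cv2.boxPoints(r))
# tail plate by both cameras
bot.read_camera("scene")
L={}
for n in("lever_pad","tail_grip"):
    for c in("top","scene"):
        d=bot.silhouettes(n,c)[0]; L[n,c]=d["region"]; 
hs={c:cv2.cvtColor(bot.read_camera(c),cv2.COLOR_RGB2HSV) for c in("top","scene")}
def tri(a,b):
    p1,d1=ray("top",a);p2,d2=ray("scene",b); A=np.c_[d1,-d2]; t=np.linalg.lstsq(A,p2-p1,rcond=None)[0]
    return (p1+t[0]*d1+p2+t[1]*d2)/2, np.linalg.norm(p1+t[0]*d1-p2-t[1]*d2)
ys=[np.argwhere((cv2.inRange(hs[c],(20,150,120),(32,255,255))>0)&cv2.dilate(L["tail_grip",c].astype(np.uint8),np.ones((9,9))).astype(bool))[:,::-1].mean(0) for c in("top","scene")]
print("yellow",ys,tri(*ys))
for c in("top","scene"):
    w=np.argwhere(L["lever_pad",c]); print(c,w.min(0),w.max(0))
print("tcp",proj("top",[[.178,.651,.21]]),proj("scene",[[.178,.651,.21]]))
a=cv2.resize(bot.read_camera("top")[190:350,180:430],None,fx=3.2,fy=3.2,interpolation=2); cv2.imwrite("pics/t1.png",a[:,:,::-1])
E
```

```text
Traceback (most recent call last):
  File "h.py", line 18, in onz
    p,d=ray(n,uv); return p+d*(z-p[2])/d[2]
        ~~~^^^^^^
  File "h.py", line 14, in ray
    c,f,M,p=cam(n); K=np.array([[f,0,c["cx"]],[0,f,c["cy"]],[0,0,1.]])
            ~~~^^^
  File "h.py", line 5, in cam
    c=bot.camera_info(n); f=240/np.tan(np.radians(c["vertical_fov"])/2)
ValueError: time passes only in moves, steps and waits
```

```bash
sed -i 's/^def cam/from functools import lru_cache\n@lru_cache\ndef cam/' h.py
cat > m.py <<'E'
from fit import *
import sys
tag=sys.argv[1]
I={c:bot.read_camera(c) for c in("top","scene")}
hs={c:cv2.cvtColor(I[c],cv2.COLOR_RGB2HSV) for c in I}
g=(cv2.inRange(hs["top"],(60,80,20),(95,255,160))>0).astype(np.uint8)
n,l,st,_=cv2.connectedComponentsWithStats(g); k=1+st[1:,4].argmax(); m=(l==k)
v,u=np.nonzero(m); P=np.array([onz("top",(a,b),.056)[:2] for a,b in zip(u,v)])
r=cv2.minAreaRect((P*1000).astype(np.float32)); print(m.sum(),r); print(cv2.boxPoints(r))
def tri(a,b):
    p1,d1=ray("top",a);p2,d2=ray("scene",b); A=np.c_[d1,-d2]; t=np.linalg.lstsq(A,p2-p1,rcond=None)[0]
    return (p1+t[0]*d1+p2+t[1]*d2)/2, np.linalg.norm(p1+t[0]*d1-p2-t[1]*d2)
for nm,lo,hi in(("tail_grip",(20,150,120),(32,255,255)),("lever_pad",(0,150,80),(6,255,255))):
    ys=[]
    for c in I:
        L=cv2.dilate(bot.silhouettes(nm,c)[0]["region"].astype(np.uint8),np.ones((9,9)))>0
        w=np.argwhere((cv2.inRange(hs[c],lo,hi)>0)&L)[:,::-1]; ys.append(w.mean(0)); print(nm,c,len(w),w.min(0),w.max(0),ys[-1])
    print(tri(*ys))
a=cv2.resize(I["top"][190:350,180:430],None,fx=3.2,fy=3.2,interpolation=2); cv2.imwrite(f"pics/t{tag}.png",a[:,:,::-1])
a=cv2.resize(I["scene"][160:350,190:480],None,fx=2.7,fy=2.7,interpolation=2); cv2.imwrite(f"pics/s{tag}.png",a[:,:,::-1])
E
python3 m.py 1; python3 -c "
from h import *
print(proj('top',[[.178,.651,.21]]),proj('scene',[[.178,.651,.21]]))"
```

```text
3601 ((610.8145751953125, 80.94290161132812), (255.63824462890625, 125.7591781616211), 82.27926635742188)
[[531.3332   -37.26995 ]
 [655.95233  -54.165047]
 [690.29596  199.15576 ]
 [565.6768   216.05084 ]]
tail_grip top 113 [319 239] [339 258] [333.09734513 248.92920354]
tail_grip scene 258 [302 227] [328 256] [308.7751938  241.32170543]
(array([ 0.59890009, -0.0059642 ,  0.14174112]), np.float64(0.004452159471846254))
lever_pad top 220 [279 276] [296 308] [287.97272727 294.65454545]
lever_pad scene 516 [318 173] [341 231] [329.56007752 198.71899225]
(array([0.50022294, 0.09176579, 0.12074065]), np.float64(0.001603013401888137))
[[ -5.59965272 444.48257059]] [[454.56055671  22.15470144]]
```

View pics/t1.png

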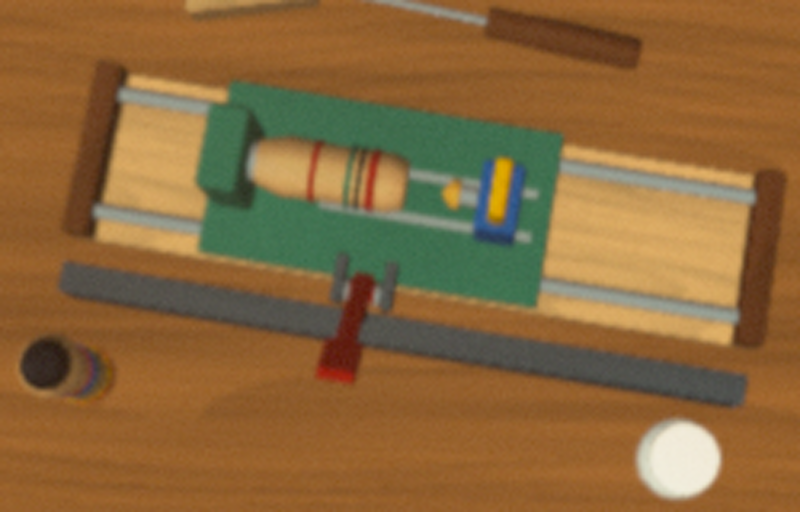

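Run:
```python
from fit import *
px=[(230,82),(562,132),(537,307),(202,250)]
P=np.array([onz("top",(180+a/3.2,190+b/3.2),.056) for a,b in px]); print(P)
off=np.array([[65,125,0],[65,-125,0],[-65,-125,0],[-65,125,0]])/1000
f=least_squares(lambda p:(frame(p[:2],p[2],off)-P)[:,:2].ravel(),[.6,.08,-.13]); print(f.x,f.fun.round(4))
p=f.x
a=.9
pts={"mark":[0,0,0],"pad_up":[-.075-.1*np.cos(a)+.017*np.sin(a),0,.006+.1*np.sin(a)+.017*np.cos(a)],"pad_level":[-.175,0,.023],"pivot":[-.075,0,.006]}
for k,o in pts.items():
    w=frame(p[:2],p[2],o); print(k,w,proj("top",w),proj("scene",w))
# tail grip: given height
d=onz("top",(180+503/3.2,190+190/3.2),.056+.104); print("plate top ctr",d)
c,s=np.cos(p[2]),np.sin(p[2]); print("in frame",np.array([[c,s],[-s,c]])@(d[:2]-p[:2]))
d=onz("top",(180+340/3.2,190+370/3.2),.14);print("paddle",d)
```

```text
[[ 0.68880664  0.18944801  0.056     ]
 [ 0.65836363 -0.05625766  0.056     ]
 [ 0.52918434 -0.04078959  0.056     ]
 [ 0.56334299  0.2027587   0.056     ]]
[ 0.6099244   0.07378987 -0.12729678] [ 0.0015  0.0001  0.0002 -0.0022  0.0004 -0.0012 -0.002   0.0033]
mark [[0.6099244  0.07378987 0.056     ]] [[299.46033652 249.9601959 ]] [[349.74294052 259.17490311]]
pad_up [[0.48708202 0.08951232 0.15090006]] [[287.36294583 299.5661593 ]] [[324.70019872 184.07665512]]
pad_level [[0.43634038 0.09600669 0.079     ]] [[285.95779662 324.61181305]] [[315.84509728 194.78100665]]
pivot [[0.53553125 0.08331136 0.062     ]] [[293.91361993 281.34182098]] [[334.55626768 231.63136352]]
plate top ctr [ 0.5959179  -0.01251032  0.16      ]
in frame [-0.00293708 -0.08738008]
paddle [0.47493988 0.09219883 0.14      ]
```

View pics/s1.png

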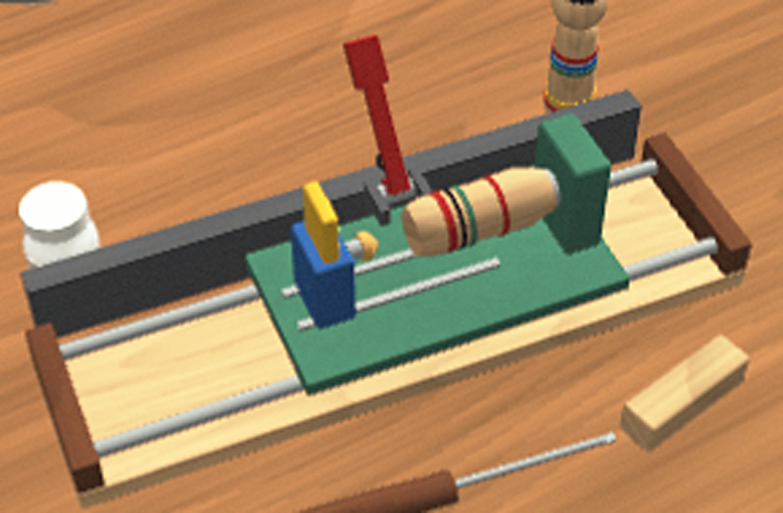

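carry_out(
  moves=[
    [[0,0,-8],[-5,-5,-3],0],
    [[0,0,-8],[-9,-9,-3],0],
    [[0,0,-8],[-13,-13,-3],0],
    [[0,0,-8],[-17,-17,-3],0],
    [[0,0,-8],[-21,-21,-3],0],
  ],
  newtons=30,
)

```text
t: 1.98
eef_pos: [0.3261, 0.3914, 0.2398]
tool_rot: [0.0, 0.064, 0.998, 0.0]
contact_force: [0.7, 0.2, -0.3]
gripper_width: 0.001
```

carry_out(
  moves=[
    [[0,0,0],[-4,-5.5,0],0],
    [[0,0,0],[-8,-11,0],0],
    [[0,0,0],[-12.5,-16.5,0],0],
    [[0,0,0],[-17,-22.5,0],0],
    [[0,0,0],[-20.9,-27.9,0],0],
  ],
)

```text
t: 2.6
eef_pos: [0.4805, 0.1198, 0.24]
tool_rot: [0.001, 0.063, 0.998, 0.0]
contact_force: [0.6, 0.1, 0.0]
gripper_width: 0.003
```

carry_out(
  moves=[
    [[0,0,0],[0,0,2],0],
    [[0,0,0],[0,0,3.5],0],
    [[0,0,0],[0,0,4.5],0],
    [[0,0,0],[0,0,4.5],0],
  ],
)

```text
t: 3.1
eef_pos: [0.4787, 0.1223, 0.1938]
tool_rot: [-0.001, 0.063, 0.998, -0.0]
contact_force: [0.1, 0.7, 1.2]
gripper_width: -0.003
```

Run:
```python
from fit import *
o=bot.get_obs(); print(o["t"],o["eef_pos"],o["contact_force"])
I=save("scene","a.png"); T=save("top","b.png")
A=cv2.resize(I[110:310,230:430],(500,500),interpolation=2)
cv2.imwrite("pics/a1.png",A[:,:,::-1])
e=o["eef_pos"]; print(proj("scene",e-[0,0,.017]))
```

```text
3.1 [0.47873189 0.12226141 0.19377771] [0.11768125 0.65891408 1.18405635]
[[336.81931401 166.08254412]]
```

View pics/a1.png

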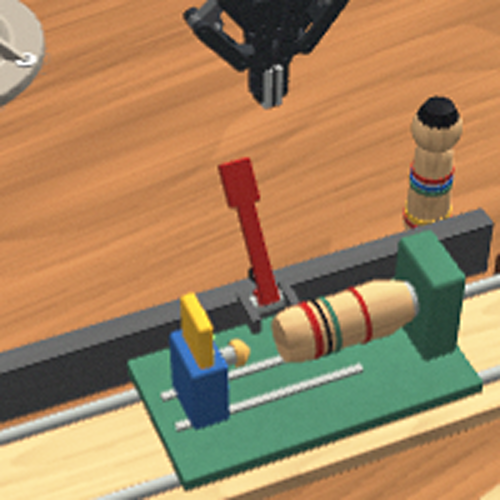

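carry_out(
  moves=[
    [[0,0,0],[-1.1,-1.6,0],0],
    [[0,0,0],[-2.1,-3.1,0],0],
    [[0,0,0],[-2.1,-3.1,0],0],
  ],
)

```text
t: 3.58
eef_pos: [0.4972, 0.0874, 0.1951]
tool_rot: [0.001, 0.065, 0.998, 0.0]
contact_force: [-0.2, 1.2, -0.0]
gripper_width: -0.0
```

Run:
```python
from fit import *
o=bot.get_obs(); print(o["t"],o["eef_pos"],o["contact_force"])
I=save("scene","a2.png"); T=save("top","b2.png")
e=o["eef_pos"]; p=e-[0,0,.017]; ps,pt=proj("scene",p)[0],proj("top",p)[0]; print(ps,pt,proj("scene",e),proj("top",e))
for im,q in((I,ps),(T,pt)): cv2.circle(im,tuple(int(round(x)) for x in q),1,(0,255,0),-1)
f=lambda im,q:cv2.resize(im[int(q[1])-50:int(q[1])+50,int(q[0])-50:int(q[0])+50],(400,400),interpolation=2)
cv2.imwrite("pics/ab2.png",np.hstack([f(I,ps),f(T,pt)])[:,:,::-1])
```

```text
3.575 [0.49715052 0.08740028 0.19512772] [-0.18089645  1.18588008 -0.02114122]
[326.17251694 176.84119372] [287.5863684  293.72978844] [[326.06971672 170.06798797]] [[286.95012368 293.02024217]]
```

View pics/ab2.png

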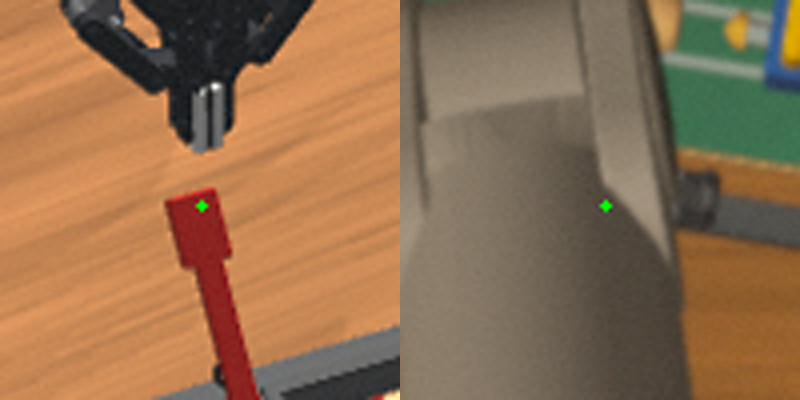

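Run:
```python
from fit import *
o=bot.get_obs(); e=o["eef_pos"]; M=R.from_quat(o["tool_rot"],scalar_first=True)
I=cv2.imread("pics/a2.png"); print(o["tool_rot"],o["q"])
A=cv2.resize(I[0:250,170:420],(750,750)[:2],interpolation=2)[:600]
def d(w,c):
    q=(proj("scene",w)[0]-[170,0])*3; cv2.circle(A,tuple(int(round(x)) for x in q),3,c,-1)
for t,c in(([0,0,.017],(0,255,0)),([0,0,0],(255,255,0)),([0,0,-.056],(0,0,255)),([.038,.0425,-.056],(0,0,255)),([-.038,.0425,-.056],(0,0,255)),([.038,-.0425,-.056],(0,0,255)),([-.038,-.0425,-.056],(0,0,255)),([0,0,-.15],(255,0,255))): d(e+M.apply(t),c)
d(np.zeros(3),(0,255,255))
cv2.imwrite("pics/c.png",A)
```

```text
[1.59174625e-04 6.33356704e-02 9.97992215e-01 3.24564678e-04] [-0.60090086  0.21424604  0.3480437   1.9924637  -0.08997628  0.94878352
  1.23631664]
```

View pics/c.png

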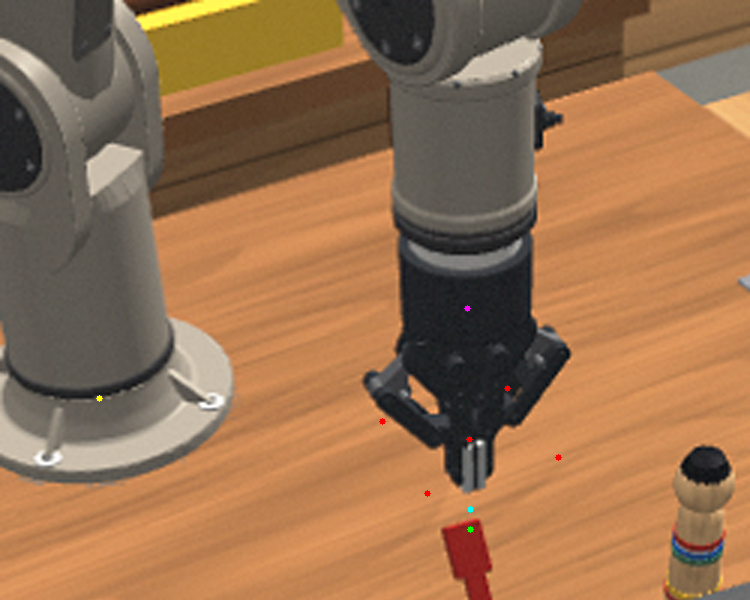

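carry_out(
  moves=[
    [[0,0,0],[0,0,0.8],0],
    [[0,0,0],[0,0,1.6],0],
    [[0,0,0],[0,0,2.2],0],
    [[0,0,0],[0,0,2.5],0],
  ],
)

```text
t: 4.18
eef_pos: [0.4961, 0.0882, 0.1688]
tool_rot: [-0.0, 0.063, 0.998, -0.0]
contact_force: [1.7, -0.8, 0.5]
gripper_width: 0.002
```

Run:
```python
from fit import *
o=bot.get_obs(); e=o["eef_pos"]; print(e,o["contact_force"],o["torque"])
I=save("scene","a3.png")
A=cv2.resize(I[130:230,270:390],(600,500),interpolation=2)
cv2.imwrite("pics/d.png",A[:,:,::-1])
```

```text
[0.49610981 0.08815916 0.1688236 ] [ 1.74672464 -0.83496602  0.5211112 ] [-0.01115114 -0.01091168 -0.00699276]
```

View pics/d.png

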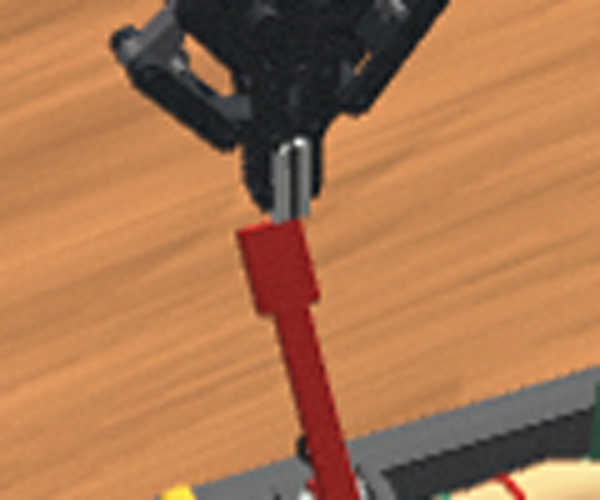

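carry_out(
  moves=[
    [[0,0,0],[0,0,0.4],0],
    [[0,0,0],[0,0,0.8],0],
    [[0,0,0],[0,0,0.8],0],
  ],
)

```text
t: 4.6
eef_pos: [0.4962, 0.0881, 0.1612]
tool_rot: [-0.0, 0.064, 0.998, -0.0]
contact_force: [0.2, -0.7, 0.1]
gripper_width: 0.0
```

carry_out(
  moves=[
    [[0,0,0],[0,0,0.4],0],
    [[0,0,0],[0,0,0.8],0],
    [[0,0,0],[0,0,0.8],0],
  ],
)

```text
t: 4.97
eef_pos: [0.4961, 0.0881, 0.1531]
tool_rot: [-0.0, 0.064, 0.998, -0.0]
contact_force: [0.0, 0.2, 0.2]
gripper_width: -0.003
```

Run:
```python
from fit import *
o=bot.get_obs(); e=o["eef_pos"]; print(e,o["contact_force"],o["torque"])
I=save("scene","a4.png")
A=cv2.resize(I[130:230,270:390],(600,500),interpolation=2)
cv2.imwrite("pics/e.png",A[:,:,::-1])
```

```text
[0.49614679 0.08807467 0.15309691] [0.00805456 0.20702718 0.17693168] [-0.02864269 -0.01589258  0.02554255]
```

View pics/e.png

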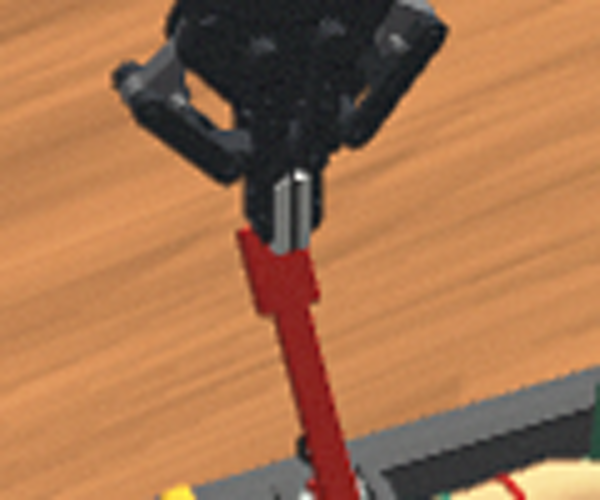

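carry_out(
  moves=[
    [[0,0,0],[0,0,0.4],0],
    [[0,0,0],[0,0,0.8],0],
    [[0,0,0],[0,0,0.8],0],
  ],
)

```text
t: 5.4
eef_pos: [0.4961, 0.0881, 0.1451]
tool_rot: [-0.0, 0.064, 0.998, -0.0]
contact_force: [0.0, -0.6, -0.3]
gripper_width: 0.001
```

carry_out(
  moves=[
    [[0,0,0],[0,0,0.3],0],
    [[0,0,0],[0,0,0.5],0],
    [[0,0,0],[0,0,0.5],0],
  ],
)

```text
t: 5.78
eef_pos: [0.4963, 0.0881, 0.1403]
tool_rot: [-0.0, 0.064, 0.998, -0.0]
contact_force: [0.4, 0.4, -0.1]
gripper_width: 0.003
```

carry_out(
  moves=[
    [[0,0,0],[0,0,0.3],0],
    [[0,0,0],[0,0,0.5],0],
    [[0,0,0],[0,0,0.5],0],
  ],
)

```text
t: 6.15
eef_pos: [0.4963, 0.0881, 0.1353]
tool_rot: [-0.0, 0.064, 0.998, -0.0]
contact_force: [-0.7, 0.7, 0.6]
gripper_width: -0.0
```

carry_out(
  moves=[
    [[0,0,0],[0,0,0.3],0],
    [[0,0,0],[0,0,0.5],0],
    [[0,0,0],[0,0,0.5],0],
  ],
)

```text
t: 6.52
eef_pos: [0.4963, 0.0881, 0.1303]
tool_rot: [-0.0, 0.064, 0.998, -0.0]
contact_force: [0.8, 0.6, 0.6]
gripper_width: 0.003
```

carry_out(
  moves=[
    [[0,0,0],[0,0,0.3],0],
    [[0,0,0],[0,0,0.4],0],
    [[0,0,0],[0,0,0.4],0],
  ],
)

```text
t: 6.9
eef_pos: [0.4963, 0.0881, 0.1264]
tool_rot: [-0.0, 0.064, 0.998, -0.0]
contact_force: [-0.4, -0.1, -0.1]
gripper_width: 0.002
```

Run:
```python
from fit import *
o=bot.get_obs(); e=o["eef_pos"]; print(e,o["contact_force"],o["torque"])
I=save("scene","a5.png"); A=I[130:230,270:390]
h=cv2.cvtColor(A,cv2.COLOR_RGB2HSV); r=(cv2.inRange(h,(0,150,60),(6,255,255))>0)
for y in range(30,75,2): print(y+130,''.join('R' if r[y,x] else ('w' if h[y,x,1]<50 and h[y,x,2]>110 else ('k' if h[y,x,2]<60 else '.')) for x in range(40,75)))
```

```text
[0.49634587 0.08810271 0.12637625] [-0.39320923 -0.05268409 -0.13715921] [0.02085618 0.01272955 0.044776  ]
160 .....kkkkkkkkkkkkkkkkkkkkkkkkkk...k
162 .......kkkkkkkkkkkkkkkkkkkkkk...kkk
164 k.......kkkkkkkkkkkkkkkkkkkk..kkkkk
166 kkkk....kkkkkkkkkk..kkkkkkkkkkkkkkk
168 kk........kkkkkkkkkkkkkkkkkkkkkkkk.
170 kkkkk......kkkkkkkkkkkkkkkkk.......
172 kkkkkkkkkkkkkkkkkkkkkkkkk..........
174 .kkkkkkkkkkkkkkkkkk.kkkkk..........
176 ...kkkkkkkkkkkkk.w.www.k...........
178 ........Rkkkkkkwwwkk.wkk...........
180 ........Rkkkkkkwwwkk.wkk...........
182 .........kkkkkkwwwkkwwkk...........
184 ..........kkkkkwwwkk.wkk...........
186 ..........Rkkkkwwwkk.w.R...........
188 ...........R.kkwww.k.wR............
190 ...........RRR.www.R.R.............
192 ............RRRRRRRRRR.............
194 ...............RRRRRRRR............
196 ................RRRRRR.............
198 ................RRRRRRRR...........
200 .................RRRRRRR...........
202 .................R.RRRRRR..........
204 ..................RRRRRRR..........
```

carry_out(
  moves=[
    [[0,0,0],[0.3,0,0],0],
    [[0,0,0],[0.5,0,0],0],
    [[0,0,0],[0.5,0,0],0],
  ],
)

```text
t: 7.32
eef_pos: [0.4925, 0.0888, 0.127]
tool_rot: [0.001, 0.064, 0.998, 0.0]
contact_force: [4.4, -1.1, 0.2]
gripper_width: -0.0
```

carry_out(
  moves=[
    [[0,0,0],[0.3,0,0],0],
    [[0,0,0],[0.5,0,0],0],
    [[0,0,0],[0.5,0,0],0],
  ],
)

```text
t: 7.7
eef_pos: [0.4882, 0.0895, 0.1272]
tool_rot: [0.002, 0.064, 0.998, 0.0]
contact_force: [4.8, -0.6, 1.0]
gripper_width: 0.003
```

carry_out(
  moves=[
    [[0,0,0],[0.3,0,0],0],
    [[0,0,0],[0.5,0,0],0],
    [[0,0,0],[0.5,0,0],0],
  ],
)

```text
t: 8.07
eef_pos: [0.4832, 0.0902, 0.1272]
tool_rot: [0.002, 0.064, 0.998, 0.0]
contact_force: [4.2, -1.0, 1.1]
gripper_width: 0.006
```

carry_out(
  moves=[
    [[0,0,0],[0.4,0,0.45],0],
    [[0,0,0],[0.7,0,0.9],0],
    [[0,0,0],[1.05,0,1.25],0],
    [[0,0,0],[1.4,0,1.6],0],
    [[0,0,0],[1.4,0,1.6],0],
  ],
)

```text
t: 8.7
eef_pos: [0.4676, 0.0923, 0.1107]
tool_rot: [0.0, 0.063, 0.998, 0.0]
contact_force: [0.2, -0.1, 2.9]
gripper_width: 0.003
```

```bash
cat > look.py <<'E'
from fit import *
import sys
o=bot.get_obs(); e=o["eef_pos"]; print(o["t"],e,o["contact_force"],o["torque"])
I=save("scene",sys.argv[1]); x0,x1,y0,y1=map(int,sys.argv[2:6]); h=cv2.cvtColor(I,cv2.COLOR_RGB2HSV); r=(cv2.inRange(h,(0,150,60),(6,255,255))>0)
for y in range(y0,y1,2): print(y,''.join('R' if r[y,x] else ('w' if h[y,x,1]<50 and h[y,x,2]>110 else ('k' if h[y,x,2]<60 else '.')) for x in range(x0,x1)))
E
python3 look.py a6.png 305 345 160 220
```

```text
8.7 [0.46757194 0.09231301 0.11074161] [ 0.21488418 -0.13735997  2.89751511] [ 0.1824985  -0.2065036  -0.07997784]
160 .......kkkkkkkkkkkkkkkkkkkkk..kkkkkkk...
162 kk.....kkkkkkkkkkkkkkkkkkkkkkkkkkkkk....
164 .kkk....kkkkkkkkkk.kkkkkkkkkkkkkkk......
166 kkk.......kkkkkkkkkkkkkkkkkkkkkk........
168 kkkkkk...kkkkkkkkkkkkkkkkk..............
170 kkkkkkkkkkkkkkkkkkkkkkkkk...............
172 ..kkkkkkkkkkkkkkkk.w.kkk................
174 .....k...kkkkkkkwwk...kk................
176 ..........kkkk.ww.k.w.kk................
178 .........kkkkk.ww.k.w.kk................
180 ..........kkkk.ww.k.w.kk................
182 ...........kkkkww.k.w.k.................
184 ...........Rkkkww.k.w.RR................
186 ...........RRRwww.k.w.RRR...............
188 ............RRR.RRRRRRRRR...............
190 .............RRRRRRRRRRR................
192 .............RRR.RRRRRRR................
194 .................RRRRRRRR...............
196 ..................RRRRRRR...............
198 ...................RRRRRRR..............
200 ...................RRRRRRRR.............
202 ....................RRRRRRR.............
204 .....................RRRRRRR............
206 .....................RRRRRRRR...........
208 ......................RRRRRRRR..........
210 .......................RRRRRRR..........
212 .......................RRRRRRRR.........
214 ........................RRRRRRRR........
216 .........................RRRRRRR........
218 ..........................RRRRRRR.wwwww.
```

carry_out(
  moves=[
    [[0,0,0],[0.3,0,0.4],0],
    [[0,0,0],[0.6,0,0.8],0],
    [[0,0,0],[0.7,0,1.0],0],
  ],
)

```text
t: 9.12
eef_pos: [0.4603, 0.0931, 0.1007]
tool_rot: [-0.0, 0.063, 0.998, 0.0]
contact_force: [-1.1, 0.6, 6.9]
gripper_width: -0.002
```

carry_out(
  moves=[
    [[0,0,0],[0.1,0,0.2],0],
    [[0,0,0],[0.2,0,0.4],0],
  ],
)

```text
t: 9.38
eef_pos: [0.4583, 0.0933, 0.0967]
tool_rot: [-0.0, 0.063, 0.998, 0.0]
contact_force: [-1.2, 1.6, 7.4]
gripper_width: 0.001
```

carry_out(
  moves=[
    [[0,0,0],[0.1,0,0.2],0],
    [[0,0,0],[0.2,0,0.4],0],
  ],
)

```text
t: 9.62
eef_pos: [0.456, 0.0936, 0.0926]
tool_rot: [-0.001, 0.063, 0.998, 0.0]
contact_force: [-0.9, 1.2, 7.2]
gripper_width: 0.001
```

carry_out(
  moves=[
    [[0,0,0],[0.1,0,0.2],0],
    [[0,0,0],[0.15,0,0.4],0],
  ],
)

```text
t: 9.88
eef_pos: [0.4544, 0.0937, 0.0885]
tool_rot: [-0.001, 0.063, 0.998, 0.0]
contact_force: [-1.8, 1.4, 7.7]
gripper_width: -0.002
```

carry_out(
  moves=[
    [[0,0,0],[0.1,0,0.2],0],
    [[0,0,0],[0.15,0,0.4],0],
  ],
)

```text
t: 10.12
eef_pos: [0.4527, 0.0938, 0.0845]
tool_rot: [-0.001, 0.063, 0.998, 0.0]
contact_force: [-1.9, 0.9, 7.8]
gripper_width: -0.001
```

carry_out(
  moves=[
    [[0,0,0],[0.07,0,0.15],0],
    [[0,0,0],[0.15,0,0.3],0],
  ],
)

```text
t: 10.38
eef_pos: [0.4514, 0.094, 0.0816]
tool_rot: [-0.001, 0.063, 0.998, 0.0]
contact_force: [-2.2, 0.9, 9.5]
gripper_width: -0.001
```

carry_out(
  moves=[
    [[0,0,0],[0.07,0,0.15],0],
    [[0,0,0],[0.12,0,0.3],0],
  ],
)

```text
t: 10.62
eef_pos: [0.4502, 0.0943, 0.0789]
tool_rot: [-0.001, 0.063, 0.998, 0.0]
contact_force: [-3.8, 1.3, 14.2]
gripper_width: -0.002
```

carry_out(
  moves=[
    [[0,0,0],[0.03,0,0.05],0],
    [[0,0,0],[0.03,0,0.05],0],
  ],
)

```text
t: 10.88
eef_pos: [0.4499, 0.0943, 0.0785]
tool_rot: [-0.001, 0.064, 0.998, 0.0]
contact_force: [-3.5, 0.3, 13.2]
gripper_width: 0.002
```

carry_out(
  moves=[
    [[0,0,0],[0,0,0],0],
  ],
)

```text
t: 11.0
eef_pos: [0.4499, 0.0943, 0.0785]
tool_rot: [-0.001, 0.064, 0.998, 0.0]
contact_force: [-3.5, 0.6, 13.1]
gripper_width: -0.0
```

carry_out(
  moves=[
    [[0,0,0],[0.06,0,0.1],0],
    [[0,0,0],[0.06,0,0.1],0],
  ],
)

```text
t: 11.25
eef_pos: [0.4496, 0.0943, 0.0776]
tool_rot: [-0.001, 0.064, 0.998, 0.0]
contact_force: [-3.5, -0.0, 13.3]
gripper_width: 0.0
```

carry_out(
  moves=[
    [[0,0,0],[0.03,0,0.06],0],
    [[0,0,0],[0.03,0,0.06],0],
  ],
)

```text
t: 11.5
eef_pos: [0.4494, 0.0944, 0.0771]
tool_rot: [-0.001, 0.064, 0.998, 0.0]
contact_force: [-2.9, 0.6, 15.0]
gripper_width: -0.001
```

carry_out(
  moves=[
    [[0,0,0],[0,0,-1],0],
    [[0,0,0],[0,0,-4],0],
    [[0,0,0],[0,0,-8],0],
    [[0,0,0],[0,0,-12.5],0],
  ],
)

```text
t: 12.0
eef_pos: [0.4486, 0.0936, 0.2021]
tool_rot: [-0.001, 0.064, 0.998, -0.001]
contact_force: [-0.4, 0.7, -0.2]
gripper_width: 0.001
```

carry_out(
  moves=[
    [[0,0,-10],[-3.5,-2.5,0],0],
    [[0,0,-20],[-7,-5,0],0],
    [[0,0,-30],[-10.5,-7.5,0],0],
    [[0,0,-40],[-14,-10.2,0],0],
    [[0,0,-50],[-16,-11.9,0],0],
  ],
)

```text
t: 12.62
eef_pos: [0.5939, -0.0462, 0.2009]
tool_rot: [-0.001, -0.366, 0.931, -0.0]
contact_force: [-0.6, -0.1, 0.5]
gripper_width: -0.005
```

carry_out(
  moves=[
    [[0,0,-10],[0,0,0],0],
    [[0,0,-20],[0,0,0],0],
    [[0,0,-30],[0,0,0],0],
    [[0,0,-40],[0,0,0],0],
    [[0,0,-40],[0,0,0],0],
  ],
)

```text
t: 13.25
eef_pos: [0.5928, -0.0442, 0.2012]
tool_rot: [0.0, -0.66, 0.751, 0.001]
contact_force: [-0.4, -0.3, 0.4]
gripper_width: 0.002
```

Run:
```python
from fit import *
o=bot.get_obs(); e=o["eef_pos"]; print(o["t"],e,o["tool_rot"],o["q"].round(2),o["contact_force"])
v=R.from_quat(o["tool_rot"],scalar_first=True).as_matrix()
p=np.array([.6099,.0738]);c,s=np.cos(-.1273),np.sin(-.1273);W=np.array([[c,s],[-s,c]])
print("frame xy",W@(e[:2]-p),"tool x,y in frame",W@v[:2,0],W@v[:2,1])
I=save("scene","g.png")
print(bot.silhouettes("lever_pad","scene")[0]["location"])
A=cv2.resize(I[110:310,210:410],(600,600),interpolation=2)
q=(proj("scene",e+[0,0,.017])[0]-[210,110])*3
cv2.circle(A,tuple(int(round(x)) for x in q),3,(0,255,0),-1)
for a in (.1,.2,.3,.9):
    o_=[-.075-.1*np.cos(a)+.017*np.sin(a),0,.006+.1*np.sin(a)+.017*np.cos(a)]
    q=(proj("scene",frame(p,-.1273,o_))[0]-[210,110])*3; cv2.circle(A,tuple(int(round(x)) for x in q),2,(0,255,255),-1)
cv2.imwrite("pics/g1.png",A[:,:,::-1])
```

```text
13.25 [ 0.59275988 -0.04421532  0.2012145 ] [ 2.48536991e-04 -6.60377743e-01  7.50932597e-01  1.18746136e-03] [ 0.04  0.36 -0.09  1.76  0.03  1.03  2.95] [-0.363716   -0.33728696  0.42156633]
frame xy [-0.00201862 -0.11923642] tool x,y in frame [-8.53082591e-04 -9.99997751e-01] [-9.9999858e-01  8.5025795e-04]Traceback (most recent call last):
  File "<stdin>", line 7, in <module>
IndexError: list index out of range
```

carry_out(
  moves=[
    [[0,0,10],[0,0,0],0],
    [[0,0,20],[0,0,0],0],
    [[0,0,30],[0,0,0],0],
    [[0,0,40],[0,0,0],0],
    [[0,0,50],[0,0,0],0],
  ],
)

```text
t: 13.98
eef_pos: [0.5933, -0.0445, 0.2014]
tool_rot: [-0.0, -0.278, 0.961, -0.0]
contact_force: [0.6, -0.3, -0.8]
gripper_width: 0.001
```

carry_out(
  moves=[
    [[0,0,10],[0,0,0],0],
    [[0,0,20],[0,0,0],0],
    [[0,0,30],[0,0,0],0],
    [[0,0,40],[0,0,0],0],
    [[0,0,50],[0,0,0],0],
  ],
)

```text
t: 14.6
eef_pos: [0.5934, -0.0445, 0.2016]
tool_rot: [0.0, 0.154, 0.988, -0.001]
contact_force: [-0.3, 0.2, 1.0]
gripper_width: 0.003
```

carry_out(
  moves=[
    [[0,0,10],[0,0,0],0],
    [[0,0,20],[0,0,0],0],
    [[0,0,30],[0,0,0],0],
    [[0,0,40],[0,0,0],0],
    [[0,0,50],[0,0,0],0],
  ],
)

```text
t: 15.22
eef_pos: [0.5935, -0.0443, 0.2019]
tool_rot: [0.001, 0.557, 0.83, -0.0]
contact_force: [0.2, -0.4, 0.0]
gripper_width: 0.005
```

carry_out(
  moves=[
    [[0,0,10],[0,0,0],0],
    [[0,0,20],[0,0,0],0],
    [[0,0,30],[0,0,0],0],
    [[0,0,30],[0,0,0],0],
  ],
)

```text
t: 15.72
eef_pos: [0.5935, -0.0441, 0.2018]
tool_rot: [0.001, 0.751, 0.661, -0.0]
contact_force: [0.4, 1.0, 0.6]
gripper_width: 0.004
```

Run:
```python
from fit import *
o=bot.get_obs(); e=o["eef_pos"]; print(o["t"],e,o["tool_rot"],o["q"].round(2),o["contact_force"])
v=R.from_quat(o["tool_rot"],scalar_first=True).as_matrix()
p=np.array([.6099,.0738]);c,s=np.cos(-.1273),np.sin(-.1273);W=np.array([[c,s],[-s,c]])
print("frame xy",W@(e[:2]-p),"tool x,y in frame",W@v[:2,0],W@v[:2,1])
I=save("scene","g.png")
A=cv2.resize(I[110:310,210:410],(600,600),interpolation=2)
q=(proj("scene",e+[0,0,.017])[0]-[210,110])*3
cv2.circle(A,tuple(int(round(x)) for x in q),3,(0,255,0),-1)
for a in (.1,.2,.3,.9):
    o_=[-.075-.1*np.cos(a)+.017*np.sin(a),0,.006+.1*np.sin(a)+.017*np.cos(a)]
    q=(proj("scene",frame(p,-.1273,o_))[0]-[210,110])*3; cv2.circle(A,tuple(int(round(x)) for x in q),2,(0,255,255),-1)
cv2.imwrite("pics/g1.png",A[:,:,::-1])
```

```text
15.725 [ 0.59352679 -0.04406003  0.2018156 ] [ 6.62282223e-04  7.50522280e-01  6.60844783e-01 -2.02243680e-04] [-0.46  0.39  0.56  1.79 -0.24  1.03  0.06] [0.4119136  0.95256743 0.57434899]
frame xy [-0.00127764 -0.11898502] tool x,y in frame [-3.91261626e-04  9.99999229e-01] [9.99999659e-01 3.92118639e-04]
```

View pics/g1.png

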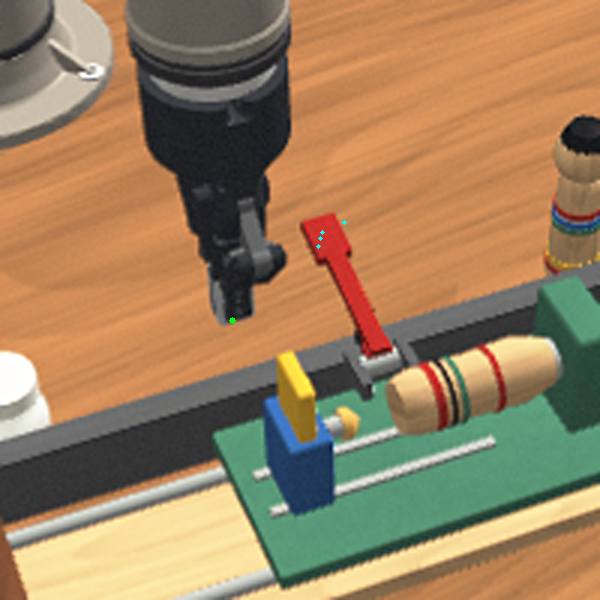

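carry_out(
  moves=[
    [[0,0,0],[0,0,3],0],
    [[0,0,0],[0,0,6],0],
    [[0,0,0],[0,0,8],0],
    [[0,0,0],[0,0,8.6],0],
    [[0,0,0],[0,0,8.6],0],
  ],
)

```text
t: 16.4
eef_pos: [0.5937, -0.0444, 0.1157]
tool_rot: [0.0, 0.75, 0.661, -0.0]
contact_force: [-0.3, 0.4, -0.5]
gripper_width: -0.002
```

carry_out(
  moves=[
    [[0,0,0],[0.5,0,0],0],
    [[0,0,0],[0.9,0,0],0],
    [[0,0,0],[1.2,0,0],0],
    [[0,0,0],[1.2,0,0],0],
  ],
)

```text
t: 16.9
eef_pos: [0.5952, -0.0318, 0.1156]
tool_rot: [0.0, 0.75, 0.661, 0.0]
contact_force: [0.7, 0.5, 0.4]
gripper_width: 0.0
```

carry_out(
  moves=[
    [[0,0,0],[0.2,0,0],0],
    [[0,0,0],[0.4,0,0],0],
    [[0,0,0],[0.4,0,0],0],
  ],
)

```text
t: 17.27
eef_pos: [0.5956, -0.0282, 0.1153]
tool_rot: [-0.0, 0.751, 0.661, 0.0]
contact_force: [-0.5, 1.0, -0.5]
gripper_width: 0.001
```

carry_out(
  moves=[
    [[0,0,0],[0.2,0,0],0],
    [[0,0,0],[0.4,0,0],0],
    [[0,0,0],[0.4,0,0],0],
  ],
)

```text
t: 17.65
eef_pos: [0.596, -0.0254, 0.1154]
tool_rot: [0.0, 0.751, 0.66, -0.0]
contact_force: [-0.5, -3.3, -0.2]
gripper_width: -0.002
```

carry_out(
  moves=[
    [[0,0,0],[0.25,0,0],0],
    [[0,0,0],[0.5,0,0],0],
    [[0,0,0],[0.75,0,0],0],
    [[0,0,0],[1.0,0,0],0],
  ],
)

```text
t: 18.15
eef_pos: [0.5973, -0.0158, 0.1154]
tool_rot: [0.001, 0.751, 0.66, -0.0]
contact_force: [-0.2, -5.4, -0.6]
gripper_width: -0.003
```

```bash
cat > st.py <<'E'
from fit import *
import sys
o=bot.get_obs(); e=o["eef_pos"]; p=np.array([.6099,.0738]);c,s=np.cos(-.1273),np.sin(-.1273);W=np.array([[c,s],[-s,c]])
print(o["t"],"frame",W@(e[:2]-p),e[2],"F",W@o["contact_force"][:2],o["contact_force"][2])
I=bot.read_camera("top"); h=cv2.cvtColor(I,cv2.COLOR_RGB2HSV)
g=(cv2.inRange(h,(60,80,20),(95,255,160))>0); v,u=np.nonzero(g[225:290,235:300]); print("plate left part",len(u),u.min()+235, np.percentile(u,2)+235)
S=bot.read_camera("scene"); old=cv2.imread("pics/scene0.png")[:,:,::-1]
a=old[220:290,370:440].copy(); print(cv2.phaseCorrelate(cv2.cvtColor(np.ascontiguousarray(a),7).astype(np.float32),cv2.cvtColor(np.ascontiguousarray(S[220:290,370:440]),7).astype(np.float32)))
t=cv2.cvtColor(np.ascontiguousarray(old[200:262,385:420]),7); f=cv2.cvtColor(S,7)
m=cv2.matchTemplate(f[185:280,360:450],t,cv2.TM_CCOEFF_NORMED); _,mx,_,l=cv2.minMaxLoc(m); print("end block shift px",l[0]+360-385,l[1]+185-200,mx)
E
python3 st.py
```

```text
18.15 frame [-0.00114924 -0.09052516] 0.11543429152996525 F [ 0.46074969 -5.39644094] -0.5833109374952622
plate left part 1531 242 244.0
((0.05715581224349364, 0.02711761686856562), 0.9897069214486781)
end block shift px 0 0 0.997506320476532
```

carry_out(
  moves=[
    [[0,0,0],[0.4,0,0],0],
    [[0,0,0],[0.8,0,0],0],
    [[0,0,0],[1.2,0,0],0],
    [[0,0,0],[1.6,0,0],0],
    [[0,0,0],[2.0,0,0],0],
  ],
)

```text
t: 18.88
eef_pos: [0.5998, 0.0034, 0.1154]
tool_rot: [0.001, 0.751, 0.66, -0.001]
contact_force: [-0.6, -10.6, 0.8]
gripper_width: -0.001
```

carry_out(
  moves=[
    [[0,0,0],[0.15,0,0],0],
    [[0,0,0],[0.3,0,0],0],
  ],
)

```text
t: 19.12
eef_pos: [0.6, 0.0045, 0.1154]
tool_rot: [0.001, 0.752, 0.66, -0.001]
contact_force: [-0.5, -12.4, 0.5]
gripper_width: -0.004
```

carry_out(
  moves=[
    [[0,0,0],[0.1,0,0],0],
    [[0,0,0],[0.2,0,0],0],
  ],
)

```text
t: 19.38
eef_pos: [0.6001, 0.0054, 0.1154]
tool_rot: [0.002, 0.752, 0.659, -0.002]
contact_force: [-0.9, -13.9, 0.3]
gripper_width: 0.002
```

carry_out(
  moves=[
    [[0,0,0],[-0.6,0,0],0],
    [[0,0,0],[-1.5,0,0],0],
    [[0,0,0],[-3,0,0],0],
    [[0,0,0],[-4,0,-4],0],
    [[0,0,0],[-4,0,-9],0],
  ],
)

```text
t: 20.0
eef_pos: [0.5942, -0.0309, 0.2056]
tool_rot: [-0.001, 0.751, 0.66, -0.001]
contact_force: [1.5, 0.9, 0.8]
gripper_width: -0.002
```

```bash
python3 st.py
python3 - <<'E'
from fit import *
I=save("scene","i.png"); A=cv2.resize(I[160:310,250:450],(800,600),interpolation=2); cv2.imwrite("pics/i1.png",A[:,:,::-1])
E
```

```text
20.0 frame [-0.0022988  -0.10586456] 0.20555975220084782 F [1.33394607 1.04667682] 0.7572570218198148
plate left part 1615 242 244.0
((0.03190105103218599, -0.010389805505099048), 0.9947170240827549)
end block shift px 0 0 0.9984272122383118
```

View pics/i1.png

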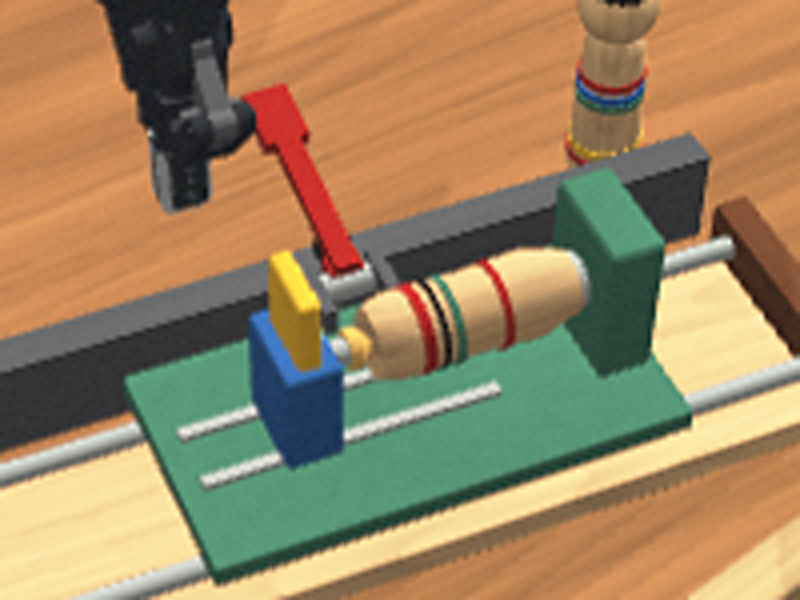

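carry_out(
  moves=[
    [[0,0,-10],[2.1,-3.3,0],0],
    [[0,0,-20],[4.2,-6.6,0],0],
    [[0,0,-30],[6.3,-10,0],0],
    [[0,0,-40],[8.5,-13.3,0],2],
    [[0,0,-50],[10.6,-16.7,0],5],
  ],
)

```text
t: 20.78
eef_pos: [0.4413, 0.0976, 0.2044]
tool_rot: [-0.001, 0.398, 0.917, -0.0]
contact_force: [0.3, 0.1, 0.2]
gripper_width: 0.416
```

carry_out(
  moves=[
    [[0,0,-10],[0,0,0],5],
    [[0,0,-20],[0,0,0],5],
    [[0,0,-30],[0,0,0],5],
    [[0,0,-40],[0,0,0],5],
    [[0,0,-40],[0,0,0],5],
  ],
)

```text
t: 21.4
eef_pos: [0.4424, 0.0967, 0.2045]
tool_rot: [-0.001, 0.064, 0.998, -0.0]
contact_force: [-0.2, -0.6, -0.5]
gripper_width: 0.583
```

```bash
python3 st.py; python3 look.py j.png 290 350 130 220; python3 -c "
from h import *
o=bot.get_obs();print(o['tool_rot'],o['q'].round(2),o['gripper_width'])"
```

```text
21.4 frame [-0.16900872  0.00143186] 0.2044927597349443 F [-0.12769513 -0.57831655] -0.470328411557546
plate left part 1552 242 244.0
((0.0341826638911229, -0.012470672981201858), 0.9948589886412208)
end block shift px 0 0 0.9984627962112427
21.5 [0.44275123 0.09676783 0.20480669] [-0.13473958 -0.23574199  0.62352969] [-0.03799878  0.00314974  0.02191432]
130 ......kkkkk.ww.......................kkkk.w.kk..............
132 ......kkkkk..w.......................kkkk.w.k...............
134 .......kkkkk.ww.......................kkk..w................
136 .......kkkk...w........................kk...................
138 ........kkkk.w.k............................................
140 .........kkkwwwk............................................
142 ............w.w.............................................
144 ............www.............................................
146 ............................................................
148 ............................................................
150 ............................................................
152 .......................
[... 1611 characters left out ...]
......................RRRRRRRR.....................
204 ................................RRRRRRRR....................
206 .................................RRRRRRRR...................
208 ..................................RRRRRRRR..................
210 ...................................RRRRRRRR.................
212 ....................................RRRRRRRR................
214 .....................................RRRRRRRR...............
216 ......................................RRRRRRRR..........wwww
218 .......................................RRRRRRRR..wwww.www.ww
[-4.01764957e-04  6.50559791e-02  9.97881529e-01 -1.12893125e-04] [-0.62  0.11  0.29  2.08 -0.04  0.96  1.13] 0.5853546933393448
```

carry_out(
  moves=[
    [[0,0,0],[0,0,4],5],
    [[0,0,0],[0,0,8],5],
    [[0,0,0],[0,0,11],5],
    [[0,0,0],[0,0,13],5],
    [[0,0,0],[0,0,13.5],5],
  ],
)

```text
t: 22.18
eef_pos: [0.4423, 0.0966, 0.0692]
tool_rot: [-0.001, 0.064, 0.998, -0.001]
contact_force: [-0.3, -0.4, 0.8]
gripper_width: 0.581
```

```bash
python3 look.py k.png 290 350 170 216
```

```text
22.175 [0.44227639 0.09664023 0.06923871] [-0.30313103 -0.4103388   0.77368585] [0.03630432 0.0166953  0.02589439]
170 kkkk......kkkk..kkkkkkk................kkkkkkkkkkkkkkk......
172 kkkkk.....kkkkkkkkkkkk...............kkkkkkkkkk.............
174 kkkkkk...kkkkkkkkkkkk................kkkkkkkkk..............
176 kkkkkkk......kkkkkk..................kkk.wwwkk..............
178 .kkkkkkk....kkkkkk....................kkk...kk..............
180 ..kkkkkkkkkkkkkkk.....................kkk.w.kk..............
182 ...kkkkkkkkkkkkkk........RRRRRRR......kkk...kk..............
184 ..........kkkkkww...RRRRRRRRRRRRR.....kkk...kk..............
186 ..........kkkk..wk...RRRRRRRRRRRRR.....kk...................
188 ..........kkkk..w.....RRRRRRRRRRRRR.....k...................
190 ...........kkk.ww......RRRRRRRRRRRRR........................
192 ...........kkk.ww.......RRRRRRRRRRRRR.......................
194 .............kkww........RRRRRRRRRRR........................
196 ...............ww........RRRRRRRRRRR........................
198 .............................RRRRRRRR.......................
200 ..............................RRRRRRRR......................
202 ...............................RRRRRRRR.....................
204 ................................RRRRRRRR....................
206 .................................RRRRRRRR...................
208 ..................................RRRRRRRR..................
210 ...................................RRRRRRRR.................
212 ....................................RRRRRRRR................
214 .....................................RRRRRRRR...............
```

carry_out(
  moves=[
    [[0,0,0],[0,0,0.4],5],
    [[0,0,0],[0,0,0.8],5],
    [[0,0,0],[0,0,0.8],4],
    [[0,0,0],[0,0,0.8],3.5],
  ],
  newtons=40,
)

```text
t: 22.72
eef_pos: [0.4434, 0.097, 0.0627]
tool_rot: [0.0, 0.064, 0.998, 0.0]
contact_force: [0.7, -0.9, 0.1]
gripper_width: 0.41
```

carry_out(
  moves=[
    [[0,0,0],[0,0,0],3],
    [[0,0,0],[0,0,0],2],
    [[0,0,0],[0,0,0],1.5],
    [[0,0,0],[0,0,0],1.5],
  ],
)

```text
t: 23.22
eef_pos: [0.4435, 0.0974, 0.063]
tool_rot: [0.0, 0.064, 0.998, 0.0]
contact_force: [-2.6, 1.0, 7.6]
gripper_width: 0.29
```

```bash
python3 look.py l.png 290 350 170 206; python3 st.py; python3 -c "
from h import *
print(bot.get_obs()['gripper_width']*85)"
```

```text
23.225 [0.44345275 0.09742903 0.0630481 ] [-2.62360634  1.02068618  7.59848149] [ 0.25521299  0.48624691 -0.09830114]
170 kkkkk.ww.......kkkkkkkkkkkkk....kkkkkkkkkk...kkkkkkk........
172 kkkkkkk........kkk.kkkkkkk.......kkkkkkkkk.kkkkkkkk.........
174 .kkkkkkkk......kkkkkkkkkkk........kkkkkkkkkkkkkkkk..........
176 ...kkkkkkk.....kkkkkkkkkk........kkkkkkkkkkk................
178 .....kkkkkk.......kkkkkk........kkkkkkkkkk..................
180 ......kkkkkkk.....kkkkkk.........k.k.kkkk...................
182 ........kkkkkkkkkkkkkkk..RRRRRR..kkkww.kk...................
184 .........kkkkkkkkkkkkkk.RRRRRRRR.kkk...kk...................
186 ................kkkkkwww.RRRRRRRRRkk.w.kk...................
188 ................kkkkkww.RRRRRRRRRRRk.w.kk...................
190 ................kkkkkww.RRRRRRRRRRRR...k....................
192 .................kkkkww..RRRRRRRRRRR.ww.....................
194 ..................kkkwwwkRRRRRRRRRR..w......................
196 ...................kkwww.RRRRRRRRRR.........................
198 ......................ww....RRRRRRRR........................
200 .............................RRRRRRRR.......................
202 ..............................RRRRRRRR......................
204 ...............................RRRRRRRR.....................
23.275 frame [-0.16805274  0.00229348] 0.06305227848990858 F [-2.52923223  0.64157845] 7.785712555315431
plate left part 1604 244 245.0
((-0.41685297767179463, 0.17771944713360455), 1.0248727592421167)
end block shift px -1 0 0.9898609519004822
25.243320420099806
```

carry_out(
  moves=[
    [[0,0,0],[-0.2,0,-0.8],1.5],
    [[0,0,0],[-0.5,0,-1.6],1.5],
    [[0,0,0],[-0.9,0,-2.5],1.5],
    [[0,0,0],[-1.4,0,-3.3],1.5],
  ],
)

```text
t: 23.88
eef_pos: [0.4577, 0.0945, 0.095]
tool_rot: [0.001, 0.064, 0.998, -0.001]
contact_force: [8.7, -0.4, -17.8]
gripper_width: 0.288
```

carry_out(
  moves=[
    [[0,0,0],[-0.6,0,-0.8],1.5],
    [[0,0,0],[-1.25,0,-1.5],1.5],
    [[0,0,0],[-1.25,0,-1.5],1.5],
  ],
)

```text
t: 24.25
eef_pos: [0.4696, 0.0928, 0.1102]
tool_rot: [-0.0, 0.064, 0.998, -0.0]
contact_force: [3.4, -1.9, -9.5]
gripper_width: 0.283
```

```bash
python3 look.py n.png 295 355 150 220; python3 st.py
```

```text
24.25 [0.46963655 0.09280552 0.1101965 ] [ 3.42003677 -1.88397219 -9.5009429 ] [-0.26434806 -0.66584254 -0.1098462 ]
150 .wwww..kkkkkkkkkkkkkkk.kk.kkkkkkkkkkkkkkkk..kkkkkkkkkkkkk...
152 www..k.kkkkkkkkkkkkkkkkkkkkkkkkkkkkkkkkk...kkkkkkkkkkkkk....
154 ......k....kkkkkkkkkkkkkkkkkkkkkkkkkkkkk..kkkkkkkkkkkkk.....
156 ...k.........kkkkkkkkkkkkkkkkkkkkkkkkkkkkkkkkkkkkkkkkk......
158 kkk.w........kkkkkkkkkkkkkkkkkkkkkkkkkkkk.....kkkkkkk.......
160 kkkk.k.......kk..kkkkkkkkk......kkkkkkkkkk...kkkkkkk........
162 kkkkkk........kkk.kkkkkkk.......kkkkkkkkkk.kkkkkkkk.........
164 kkkkkkk.......kkkkkkkkkk........kkkkkkkkkkkkkkkkkk..........
166 .kkkkkkkk....kkkkkkkkkkk.........kkkkkkkkkkk................
168 ...kkkkkkk.......kkkkkk.........kkkkkkkkk...................
170 .....kkkkkkk....kkkkkkk.........k.k.kkkkk...................
172 ......kkkkkkkkkkkkkkkk..........kkkwww.k....................
174 ........kkkkkkkkkkkkkk..RRRRRRR.kkkk.wkk....................
176 ..........kk..kkkkkk.ww.RRRRRRRRkkkkwwkk....................
178 ...............kkkk..w..RRRRRRRR.kkkwwkk....................
180 ....
[... 834 characters left out ...]
..
206 ...............................RRRRRR.......................
208 ...............................RRRRRRRR.....................
210 ................................RRRRRRR.....................
212 ................................RRRRRRRR....................
214 .................................RRRRRRRR.................ww
216 ..................................RRRRRRR..........wwwwwwwww
218 ...................................RRRRRRR..wwwwwwwwwwwwwwww
24.3 frame [-0.14151412  0.00115205] 0.11021255793442095 F [ 4.91369319 -0.61093753] -12.063138454027897
plate left part 1261 244 245.0
((-0.5545166743278713, 0.3094238210225271), 1.0662905312614677)
end block shift px -1 0 0.9715791344642639
```

Lever is following. Continue the arc to the stop.

carry_out(
  moves=[
    [[0,0,0],[-0.6,0,-0.5],1.5],
    [[0,0,0],[-1.25,0,-1.05],1.5],
    [[0,0,0],[-1.25,0,-1.05],1.5],
  ],
)

```text
t: 24.78
eef_pos: [0.482, 0.0919, 0.1212]
tool_rot: [-0.0, 0.064, 0.998, -0.0]
contact_force: [0.5, -1.5, -11.3]
gripper_width: 0.286
```

carry_out(
  moves=[
    [[0,0,0],[-0.4,0,-0.3],1.5],
    [[0,0,0],[-0.4,0,-0.3],1.5],
  ],
)

```text
t: 25.02
eef_pos: [0.4858, 0.0914, 0.1239]
tool_rot: [-0.0, 0.064, 0.998, -0.0]
contact_force: [1.5, -0.4, -14.2]
gripper_width: 0.29
```

```bash
python3 look.py p.png 300 350 150 226; python3 st.py
```

```text
25.025 [0.4857556  0.09139495 0.12390371] [  1.53425254  -0.44572245 -14.20374969] [-0.17789478  0.01213961  0.01057986]
150 ww..kkkkkkkkkkkkkkkkkkkkkkkkkkkkkkkkkkkk..kkkkkkkk
152 .......kkkkkkkkkkkkkkkkkkkkkkkkkkkkkkkk..kkkkkkkkk
154 ...k......kkkkkkkkkkkkkkkkkkkkkkkkkkkkk.kkkkkkkkkk
156 ...........kkkkkkkkkkkkkkkkkkkkkkkkkkkkkk...k.kkkk
158 k.ww.......kkkkkkkkkkkkkkkk..kkkkkkkkkkk....kkkkkk
160 kkkk........kk..kkkkkkkk......kkkkkkkkkk...kkkkkkk
162 kkkk........kkk.kkkkkkk.......kkkkkkkkkkkkkkkkkkk.
164 kkkkkk......kkkkkkkkkkk........kkkkkkkkkkkkkkkkk..
166 kkkkkkk........kkkkkkkk........kkkkkkkkkkk........
168 .kkkkkkkk......kkkkkk.........kkkkkkkkkk..........
170 ...kkkkkkkkkkkkkkkkkk.........kkkkw.kkk...........
172 .....kkkkkkkkkkkkkkkk.........kkkkww.kk...........
174 ......kkkkkkkkkkkkkk...RRRRR..kkkk.w.kk...........
176 .............kkkkkk.w.RRRRRRRRkkkk.w.kk...........
178 .............kkkkkwwwkRRRRRRRR.kkk.w.kk...........
180 .............kkkkkwwwkRRRRRRRRRkkk.w.k............
182 .............kkkkkwwwkRRRRRRRRR.kk.w..............
184 ..............kkkkwww.RRRRRRRRRR.k.w....
[... 655 characters left out ...]
...............
210 ............................RRRRRRRR..............
212 .............................RRR.RR...............
214 .............................R.RRRRRR.............
216 ..............................RRRRRRR.........wwww
218 .............................kRRRRRRRR.wwwwwwwwwww
220 .............................k.RRRRRRR.wwwwwwwww.w
222 ..........................www.kRRRRRRR.w.wwwwwww.w
224 ......................wwwwwwwww.RRRRRRRR..www.kkkk
25.075 frame [-0.12533721  0.0017434 ] 0.12393821247005517 F [ 1.72298194 -1.55417711] -13.165433494357059
plate left part 715 244 245.0
((-0.46109348335275513, 0.1958288891252522), 1.0526596946112903)
end block shift px -1 0 0.9860948324203491
```

carry_out(
  moves=[
    [[0,0,0],[-0.3,0,-0.1],1.5],
    [[0,0,0],[-0.5,0,-0.2],1.5],
    [[0,0,0],[-0.5,0,-0.2],1.5],
  ],
)

```text
t: 25.55
eef_pos: [0.4878, 0.0912, 0.125]
tool_rot: [-0.003, 0.063, 0.998, -0.0]
contact_force: [-6.4, -0.2, -11.3]
gripper_width: 0.28
```

carry_out(
  moves=[
    [[0,0,0],[-0.3,0,-0.1],1.5],
    [[0,0,0],[-0.4,0,-0.1],1.5],
    [[0,0,0],[-0.4,0,-0.1],1.5],
  ],
)

```text
t: 25.92
eef_pos: [0.4878, 0.0911, 0.1249]
tool_rot: [-0.007, 0.063, 0.998, -0.001]
contact_force: [-16.5, 1.5, -8.2]
gripper_width: 0.288
```

carry_out(
  moves=[
    [[0,0,0],[0.2,0,0],1.5],
    [[0,0,0],[0.3,0,0],1.5],
    [[0,0,0],[0.3,0,0],3],
    [[0,0,0],[0.3,0,0],4],
    [[0,0,0],[0.3,0,0],5],
  ],
)

```text
t: 26.55
eef_pos: [0.4937, 0.0911, 0.1282]
tool_rot: [0.002, 0.064, 0.998, 0.001]
contact_force: [-0.1, -0.1, 0.2]
gripper_width: 0.584
```

carry_out(
  moves=[
    [[0,0,0],[0,0,0],6],
    [[0,0,0],[0,0,0],6],
    [[0,0,0],[0,0,-2],6],
    [[0,0,0],[0,0,-6],6],
    [[0,0,0],[0,0,-11],6],
  ],
)

```text
t: 27.18
eef_pos: [0.4911, 0.0905, 0.2374]
tool_rot: [-0.001, 0.064, 0.998, -0.001]
contact_force: [1.4, 0.5, 0.3]
gripper_width: 0.701
```

carry_out(
  moves=[
    [[0,0,0],[0,4,-2],6],
    [[0,0,0],[0,8,-2],6],
    [[0,0,0],[0,12,-2],6],
    [[0,0,0],[0,16,-2],6],
    [[0,0,0],[0,16,-2],6],
  ],
)

```text
t: 27.8
eef_pos: [0.5114, 0.2534, 0.2564]
tool_rot: [-0.0, 0.061, 0.998, 0.0]
contact_force: [0.2, -0.1, 0.2]
gripper_width: 0.705
```

```bash
python3 st.py; python3 m.py 9 | head -12
python3 - <<'E'
from h import *
a=cv2.imread("pics/s9.png"); b=cv2.imread("pics/t9.png"); print(a.shape,b.shape)
a=cv2.resize(a,(450,300)); b=cv2.resize(b,(450,290)); cv2.imwrite("pics/z.png",np.vstack([a,b]))
E
```

```text
27.8 frame [-0.12047768  0.16561612] 0.25641822477796083 F [ 0.17061804 -0.03274944] 0.1732527833128577
plate left part 1573 244 245.0
((-0.45657133121834903, 0.172748621886754), 1.0391637944144967)
end block shift px -1 0 0.9876059889793396
3725 ((610.7245483398438, 78.33441162109375), (256.1001892089844, 125.55110931396484), 82.33037567138672)
[[531.4209   -40.192085]
 [655.8489   -56.948235]
 [690.0282   196.8609  ]
 [565.6002   213.61707 ]]
tail_grip top 117 [308 237] [327 256] [321.37606838 246.83760684]
tail_grip scene 270 [316 223] [340 252] [322.27037037 237.57037037]
(array([0.60287979, 0.01973208, 0.14133243]), np.float64(0.004005376012417624))
lever_pad top 215 [281 277] [297 307] [289.19534884 294.00465116]
lever_pad scene 516 [317 173] [340 231] [328.76744186 199.1627907 ]
(array([0.50162324, 0.08910166, 0.12192858]), np.float64(0.0016465621789469528))
(513, 783, 3) (512, 800, 3)
```

View pics/z.png

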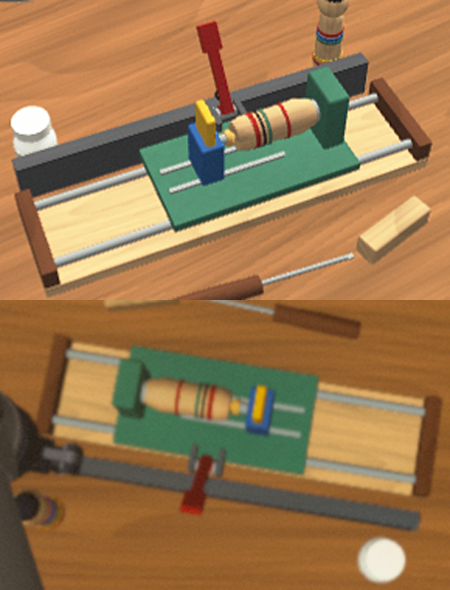

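```bash
python3 -c "
from station import bot
print(bot.hand_in())"
```

```text
the job is handed in; nothing more can be done
None
```

The job was done in the order asked and handed in at about 28 s; no verdict was reported.

- **Brake on:** I pressed the lever down until the reading was 13 to 15 N. That is about 13.7 N straight down once the angle is allowed for. The brake then held by itself: the carriage did not move while I pushed the tail with 5 to 14 N.
- **Tail:** I pushed it until the total force was 13.9 N, about 9 N of it on the spring, so the centre went in about 4 mm. That is above the ideal 4 to 6 N but below the 15 N limit. The last picture shows the centre against the blank. The tail had moved about 28.5 mm (±1.5), so I think the spring has eased back to about 2 to 2.5 mm, but I could not measure that directly.
- **Brake off:** I pinched the paddle and lifted it to its stop, pressing until it stopped moving with 16 N on the tool. In the last picture the lever is where it was at the start.
- **Carriage and bystanders:** the carriage ended about 2.6 mm from where it stood, mostly from when I gripped the paddle. The doll, jar, gouge and square blank look undisturbed, and the robot is clear with no contact force.

**Checks that disagreed:**
- The fingertips were about 34 mm higher than the description says. I worked from the pictures and the felt contact instead.
- The tip met the blank after about 27 mm, not 35 mm. The tail may not have started at zero.
- On the way to the tail I turned the tool the wrong way and the last joint reached 2.95 of its 2.96 rad range. I turned it back; no reading went past the limit.

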